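# Seat and clamp the forming block

### The job

Get the grooved steel forming block ready for hammer work: with the fingertips, push it across the clamping board until it lies flat along the long fence, and along the fence until its end meets the end stop. Then push the red-knobbed cam lever round, counter-clockwise seen from above, until it stops, so that the block is clamped. The block only slides on the board and is never picked up or lifted, and the hammer, tape roll, steel bowl and blue-lidded jar beside the board stay where they are.

Things in the scene. Friction and masses are not known exactly. Their poses are not given: they have to be found in the camera images.
- clamp_board: Wooden clamping board screwed to the worktop, 155 (x) x 230 (y) x 15 mm thick; origin at the centre of its underside, z up, -x the side nearest the robot, +y left. On it stand only the long fence, the end stop, the cam with its lever and the block.
- fence_face (a point): Middle of the working face of the long aluminium fence (facing -x) at the board's far side: plane x = +52 mm in the board's frame, from y = -100 to +100, 18 mm high above the board's top, 12 mm thick. This point is 9 mm above the board's top; axes as the board's.
- stop_face (a point): Middle of the working face of the aluminium end stop (facing -y) at the board's left: plane y = +88 mm in the board's frame, from x = -8 to +52, 18 mm high above the board's top, 12 mm thick. This point is 9 mm above the board's top; axes as the board's.
- block_home (a point): Where the block's centre is when it lies against fence and end stop: x = +32, y = +48, z = +27.5 mm in the board's frame, the block's long side along the board's y. Axes as the board's.
- block_center (a point): Centre of the loose steel forming block, 40 (its x) x 80 (its y) x 25 mm high (its z, up), 0.4 to 0.75 kg, half-round grooves across its top. It starts on the board, right (-y) of the cam, 15 mm or more short of the fence, some 80 to 120 mm short of the end stop, its y axis up to 20 degrees off the board's y. It slides with ordinary friction (2 to 7 N).
- cam_pivot (a point): On the cam's fixed vertical axis, at the lever bar's height, 18 mm above the board's top; x = -8.3, y = +55 mm in the board's frame, axes as the board's. The steel cam is a disc of 16 mm radius, 5 mm off centre, 7 to 20 mm above the board. Open, it leaves 3 to 4 mm beside the seated block and reaches to y = +34; in the last third of the swing it presses the block to the fence.
- lever_knob (a point): Centre of the red ball knob (19 mm diameter) at the end of the cam lever, 72 mm from the pivot axis, 18 mm above the board's top. The straight lever bar (9 mm diameter) runs level at that height from 26 mm off the axis to the knob. The point's x axis points along the lever, away from the pivot.
- cam_lever (a joint): Angle of the cam lever, rad, growing counter-clockwise seen from above: 0 open (lever points to the board's -x, toward the robot; starts at 0 to 0.35), 1.6 at its hard stop (lever points to the board's -y, beside the block; cam tight). It stays where left; about 1 N at the knob moves it, a few N more when the cam bites.
- chasing_hammer: Chasing hammer with wooden handle lying right of the board, 61 x 191 x 22 mm; origin at the centre of its underside, handle along its y. To be left alone.
- masking_tape: Roll of beige tape lying flat left of the board, 78 mm diameter, 19 mm high; origin at the centre of its underside. To be left alone.
- steel_bowl: Small steel bowl left of the board, 76 mm diameter, 36 mm high; origin at the centre of its underside. To be left alone.
- solder_tin: Small white jar with a blue lid, left of the board, 44 mm diameter, 42 mm high; origin at the centre of its underside. To be left alone.

How it is judged:
By the outcome, as a careful person would: the job done as asked, in the order asked, and still so for the second after the job is handed in, with the robot touching nothing.
It also fails if it takes over 58 s, if anything falls off the work surface, if the arm or the gripper's body presses on something with over 40 N, if the wrist force passes 120 N, or if a joint passes its speed limit or range.

### The arm

A 7-joint arm with a two-finger parallel gripper is mounted at the origin on a cart in front of the work surface, level with it; the furniture and walls round the work are solid. World frame = base frame: x ahead of the robot, y to its left, z up, the work surface at z = 0. Lengths are in mm, angles in rad, forces in N, time in s.
With the tool pointing down it reaches from about 400 to 875 mm from the base axis. Payload 4.4 kg.
Tool frame: the origin (TCP) lies at the very end of the fingers, on their centre line; the grasp point (between the pads) lies 19 mm behind it (ctrl.pinch_z is the z of the grasp point in the tool frame, in mm); z points along the fingers, x is the direction in which the jaws open and shut, and the axes are right-handed (so a half turn about z gives the same grasp; the last joint's range is limited). The gripper opens to 85 mm and grips with 20 to 120 N. Pads are 22 mm wide; open, the fingers measure 114 mm over their backs; the gripper's body (76 mm by 85 mm) begins 54 mm behind the grasp point. The pads swing forward as they close: fully open they stand 13 mm farther back than shut.
Start: joints at [1.279, 0.628, 0.038, 1.517, -0.027, 0.996, -0.02], TCP at [145.553, -633.508, 231.313] pointing down, gripper open.
Joint ranges: [-3.06, 3.06], [-0.37, 2.12], [-1.25, 1.32], [0.18, 2.47], [-1.1, 4.24], [0.23, 1.98], [-2.94, 2.94]. Speed limits (rad/s): [2.57, 2.57, 3.14, 3.14, 3.14, 3.14, 3.14].

### API

Orientations are given as [roll, pitch, yaw] about the fixed x, y, z axes, in that order (R = Rz(yaw) Ry(pitch) Rx(roll)).
In Python, from cell import sensors, get_image, order, ctrl gives the robot as it stands.
- The arm moves only by the tool arm_command, never from a script. Its argument "rows" is a list that holds one entry, the list of rows, each a list of 6 numbers: the shift along the tool's x, y, z in mm, then the turn, a rotation vector about the tool's x, y, z in degrees. A call has 1 to 20 rows; each row is the pose to reach, as a shift and turn from the pose commanded when the call began, along the tool's axes at that moment; what a row does not reach only later rows make up. A row lasts 1/12 s, in which the tool goes at most 41.7 mm and 7.16 degrees, less where a joint would pass 70% of its speed; a pose out of reach is approached as far as the arm can. A call with a gripper value outside its range is refused whole. "claw" is the opening, from -1 (shut) to 1 (fully open), set as the call begins (left out, the last holds). The fingers move at their own pace and stop on an object; the grip force is fixed at half the most. Time passes only in rows, so rows that repeat a pose let the fingers close. It gives the time, the measured TCP pose, the force and the opening at its end, in the units of the state.
- sensors.read_state(): the state, without advancing time (a new reading comes with each control period).
- get_image(name): name is "side" or "top"; returns a dict with "pixels" (384x512x3 uint8, red, green, blue), "z_map" (384x512 float32, mm along the optical axis (not along the pixel's ray), 0 where there is no reading), "K" (3x3 intrinsics, pixels), "pose" (4x4, takes a point from camera to world coordinates). Camera axes: x right, y up, looking along -z (the intrinsics and any distortion apply to the point x, -y, -z); pixel columns grow to the right and rows downward; lengths in mm; the calibration is good to about 2 mm. A picture is of the moment at which its call begins.
- order.finish_job(): hands the job in, once; it reports no verdict.
The state is a dict: "clock": time; "qpos": joint angles; "qd": joint speeds; "tau": joint torques, N m; "eef_pos": TCP position; "tool_rot": TCP orientation; "force": force on the tool from outside, world axes, zero at the start; "torque": the same for the moment, N m; "width": finger opening in mm.
Only numpy, scipy, OpenCV 4.12 (cv2) and the standard library are available. Lean on these libraries where they do the work, as an engineer would, in place of code of your own. Each camera call takes 0.05 s, during which the arm holds its last target.

## Working session

There is one attempt and no reset: what is moved stays moved. The work goes in short steps, Python scripts to look and compute and a tool call to move; the robot and the scene stay as the last step left them, time stands still between calls to the robot, and variables do not carry over. Pictures are saved under pics/ and viewed, and the job is handed in when it is done.

Besides the shell and the picture viewer there is one more tool, called after ">>>" as a command line: name --argument value ..., lists and objects as JSON in quotes. arm_command: Moves the arm, as the interface text tells. Its arguments: {"type":"object","properties":{"rows":{"type":"array","items":{"type":"array","items":{"type":"array","items":{"type":"number"}}}},"claw":{"type":"number"}},"required":["rows"]}

```bash
mkdir -p pics; ls
python3 - <<'E'
from cell import sensors,get_image
import cv2,numpy as np
print(sensors.read_state())
for n in("top","side"):
    d=get_image(n);cv2.imwrite(f"pics/{n}0.png",d["pixels"][:,:,::-1]);np.savez(f"{n}0.npz",**d)
    print(n,d["K"],d["pose"].round(4),[k for k in d])
E
```

```text
pics
{'clock': 0.0, 'qpos': array([ 1.27920859,  0.62935348,  0.0384009 ,  1.51841293, -0.02701089,
        0.99629977, -0.019987  ]), 'qd': array([-0.00012732, -0.00045717, -0.0004656 ,  0.00130059, -0.00153499,
       -0.00152493, -0.00098247]), 'tau': array([-5.88662861e-04, -5.63400078e+01,  1.22608479e+00, -1.93442380e+01,
        1.10153531e-02,  1.05518347e-02,  3.06695597e-05]), 'eef_pos': array([ 145.42571373, -632.8536712 ,  230.36921445]), 'tool_rot': array([-3.14158661e+00,  1.95706807e-03, -1.34496932e+00]), 'force': array([-0.49477994,  1.01026923,  0.58351573]), 'torque': array([ 0.03840309,  0.02318052, -0.03396976]), 'width': 85.06161187529449}
top [[416.63833528   0.         254.24318511]
 [  0.         416.63833528 181.35977427]
 [  0.           0.           1.        ]] [[-2.380000e-02  9.831000e-01 -1.814000e-01  4.383938e+02]
 [-9.997000e-01 -2.430000e-02 -5.000000e-04  8.780770e+01]
 [-4.900000e-03  1.814000e-01  9.834000e-01  8.993389e+02]
 [ 0.000000e+00  0.000000e+00  0.000000e+00  1.000000e+00]] ['pixels', 'z_map', 'K', 'pose']
side [[440.41207151   0.         253.85642858]
 [  0.         440.41207151 190.81868266]
 [  0.           0.           1.        ]] [[ 5.756000e-01  5.134000e-01 -6.364000e-01  6.739800e+00]
 [-8.175000e-01  3.457000e-01 -4.606000e-01 -3.524827e+02]
 [-1.650000e-02  7.854000e-01  6.187000e-01  6.341413e+02]
 [ 0.000000e+00  0.000000e+00  0.000000e+00  1.000000e+00]] ['pixels', 'z_map', 'K', 'pose']
```

View pics/top0.png

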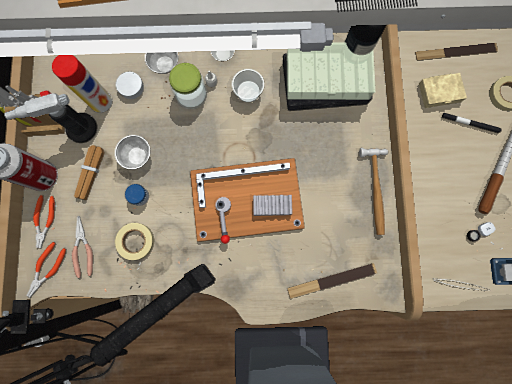

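View pics/side0.png

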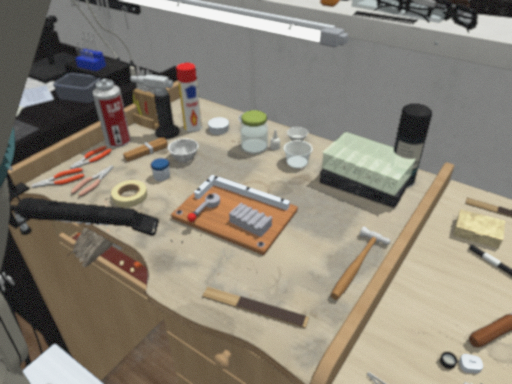

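The top view shows the board around (247,200), with the fence along its upper edge, the stop at (201,190), the cam at (223,204), the knob at (225,239) and the block at (272,205). Next I'll measure them.

```bash
cat > h.py <<'E'
import numpy as np,cv2
def ray(d,u,v,z):
    K,P=d["K"],d["pose"]
    c=np.array([(u-K[0,2])/K[0,0],-(v-K[1,2])/K[1,1],-1.]);r=P[:3,:3]@c
    return P[:3,3]+r*(z-P[2,3])/r[2]
def cloud(d):
    K,P=d["K"],d["pose"];z=d["z_map"].astype(float);v,u=np.mgrid[:z.shape[0],:z.shape[1]]
    c=np.stack([(u-K[0,2])/K[0,0]*z,-(v-K[1,2])/K[1,1]*z,-z],-1)
    return c@P[:3,:3].T+P[:3,3]
def proj(d,p):
    P=d["pose"];c=P[:3,:3].T@(np.array(p)-P[:3,3]);K=d["K"]
    return K[0,2]+K[0,0]*c[0]/-c[2],K[1,2]-K[1,1]*c[1]/-c[2]
def crop(d,name,u0,u1,v0,v1,s=5):
    im=d["pixels"][v0:v1,u0:u1,::-1];im=cv2.resize(im,None,fx=s,fy=s,interpolation=cv2.INTER_CUBIC);cv2.imwrite(name,im)
E
python3 - <<'E'
from h import *
d=dict(np.load("top0.npz"));s=dict(np.load("side0.npz"))
crop(d,"pics/tc.png",180,320,145,255);crop(s,"pics/sc.png",165,305,165,260)
for nm,c in(("top",d),("side",s)):
    hsv=cv2.cvtColor(c["pixels"],cv2.COLOR_RGB2HSV);C=cloud(c)
    m=cv2.inRange(hsv,(4,110,70),(18,255,255))
    n,l,st,ce=cv2.connectedComponentsWithStats(m)
    for i in range(1,n):
        if st[i,4]>300: print(nm,i,st[i],ce[i],np.median(C[l==i],0))
    r=cv2.inRange(hsv,(0,190,100),(4,255,255))|cv2.inRange(hsv,(174,190,100),(180,255,255))
    n,l,st,ce=cv2.connectedComponentsWithStats(r)
    for i in range(1,n):
        if st[i,4]>15: print(nm,'red',st[i],ce[i],ray(c,*ce[i],33),np.median(C[l==i],0))
C=cloud(d)
# tall stuff near the work
for (u,v) in [(205,275),(150,315),(110,345),(260,35),(330,80),(290,110),(135,155),(135,195),(135,240),(375,190),(272,205),(250,230),(240,172)]: print((u,v),C[v,u].round())
E
```

```text
top 99 [372 155  12  80 551] [377.40290381 199.98911071] [ 547.79297191 -172.74766884   18.3204661 ]
top 100 [ 190  158  114   84 5434] [245.76573427 201.37523003] [561.56628248 110.13789742  15.25764731]
top 103 [ 74 169  21  30 351] [ 83.5954416  183.31339031] [606.25938445 456.22107039  18.14126173]
top 107 [480 174  23  40 417] [491.0911271  192.58752998] [ 562.77176582 -413.76743883   23.41519265]
top 213 [  108   308   404    76 13182] [313.30883022 348.61212259] [  69.31808367 -245.73034622 -879.83080206]
top 236 [ 59 322  54  13 338] [ 87.93195266 328.87573964] [ 169.89902565  785.24049257 -879.47083571]
top 273 [  0 340  66  29 786] [ 35.84478372 355.38676845] [  73.44097267  977.13351042 -879.56088936]
top red [ 52  55  32  23 522] [65.62835249 65.53256705] [871.69316634 503.27775146  33.        ] [797.02059838 431.38465768 183.96119766]
top red [40 91 10  5 29] [44.10344828 92.68965517] [808.59119027 547.11880155  33.        ] [757.13429316 483.93644947 152.92294333]
top red [221 235   9   8  54] [224.72222222 238.42592593] [480.04542261 152.02214673  33.        ] [480.354
[... 392 characters left out ...]
07956] [ 551.58417056 -416.12987576   24.0878419 ]
side red [177  64  18  17 218] [185.93119266  71.83944954] [1027.97442869  659.36706792   33.        ] [786.34251501 419.47962664 176.44521056]
side red [189 214   7   7  30] [191.63333333 216.63333333] [483.15591371 151.88520686  33.        ] [477.59241615 145.32425943  39.60721842]
(205, 275) [408. 191.  49.]
(150, 315) [339. 288.  92.]
(110, 345) [292. 354. 114.]
(260, 35) [749.  75. 357.]
(330, 80) [800. -75.  83.]
(290, 110) [763.   4.  11.]
(135, 155) [670. 351.   3.]
(135, 195) [574. 338.  40.]
(135, 240) [483. 346.   2.]
(375, 190) [ 576. -170.   16.]
(272, 205) [546.  53.  41.]
(250, 230) [497. 100.  16.]
(240, 172) [618. 118.  37.]
```

View pics/tc.png

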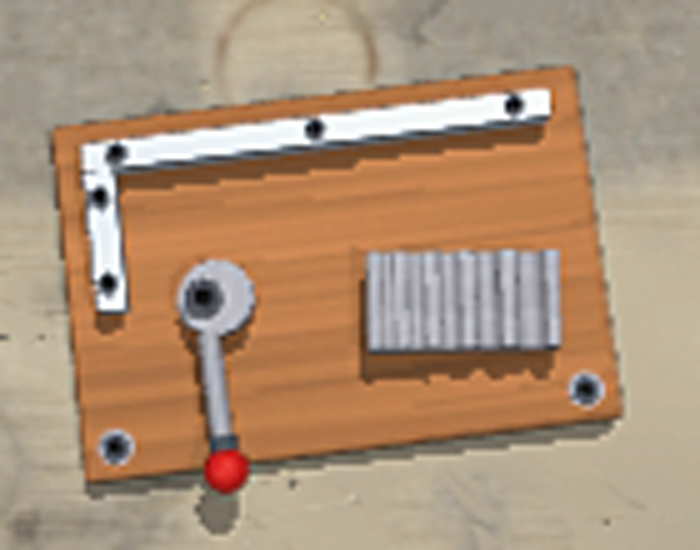

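View pics/sc.png

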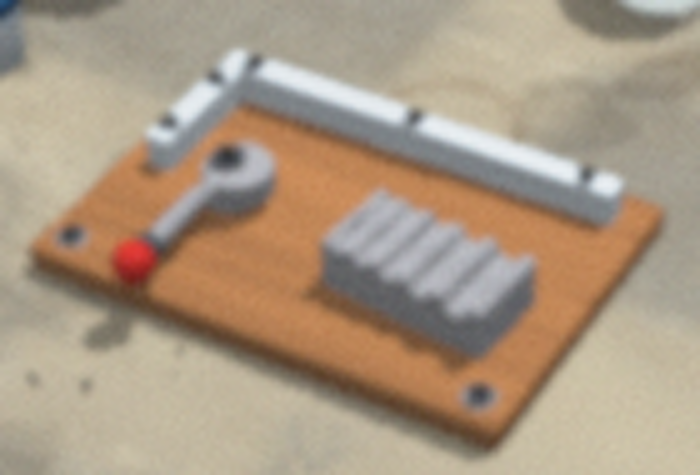

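```bash
cat > fit.py <<'E'
from h import *
from scipy.optimize import least_squares
d=dict(np.load("top0.npz"));s=dict(np.load("side0.npz"))
F=[(77.5,115,15,52,128),(77.5,-115,15,575,67),(-77.5,-115,15,621,413),(-77.5,115,15,87,480),(52,-100,33,550,116),(64,-100,33,549,90),(64,100,33,83,145),(-8,88,33,126,311),(-8,100,33,97,313)]
S=[(-77.5,115,15,33,250),(-77.5,-115,15,490,438),(77.5,-115,15,662,215),(64,-100,33,623,183),(52,-100,33,612,198),(-8,100,33,148,130)]
def px(U,V,o): return (U+.5)/5-.5+o[0],(V+.5)/5-.5+o[1]
for nm,c,L,o in(("top",d,F,(180,145)),("side",s,S,(165,165))):
    W=np.array([ray(c,*px(U,V,o),z)[:2] for x,y,z,U,V in L]);B=np.array([l[:2] for l in L],float)
    f=lambda p:(B@np.array([[np.cos(p[2]),-np.sin(p[2])],[np.sin(p[2]),np.cos(p[2])]]).T+p[:2]-W).ravel()
    r=least_squares(f,[560,110,0]);print(nm,r.x,np.degrees(r.x[2]));print(r.fun.reshape(-1,2).round(1).tolist())
E
python3 fit.py
python3 - <<'E'
from h import *
d=dict(np.load("top0.npz"))
C=cloud(d)
m=((C[...,2]>28)).astype(np.uint8);m[:, :240]=0;m[:,310:]=0;m[:188]=0;m[235:]=0
print(m.sum())
pts=np.argwhere(m)[:,::-1].astype(np.float32)
W=np.array([ray(d,u,v,40)[:2] for u,v in pts],np.float32)
print(cv2.minAreaRect(W))
hsv=cv2.cvtColor(d["pixels"],cv2.COLOR_RGB2HSV)
g=((hsv[...,1]<70)).astype(np.uint8);g[:, :248]=0;g[:,296:]=0;g[:190]=0;g[222:]=0
pts=np.argwhere(g)[:,::-1];W=np.array([ray(d,u,v,40)[:2] for u,v in pts],np.float32);print(len(W),cv2.minAreaRect(W),W.mean(0))
s=dict(np.load("side0.npz"))
for c in(d,s):
  C=cloud(c);q=C[(C[...,2]>36)&(C[...,2]<48)&(C[...,0]>500)&(C[...,0]<590)&(C[...,1]<105)&(C[...,1]>0)];print(len(q),cv2.minAreaRect(q[:,:2].astype(np.float32)),q.mean(0))
E
```

```text
top [5.64197719e+02 1.06049609e+02 9.71870217e-02] 5.5684061663227205
[[0.6, 0.9], [1.4, -0.0], [-2.2, -1.8], [-1.9, 1.2], [-0.0, -0.9], [0.6, 0.3], [0.2, 0.7], [1.0, -0.1], [0.4, -0.3]]
side [5.65062796e+02 1.04634123e+02 8.35621510e-02] 4.787758580014637
[[0.4, 5.1], [0.9, -0.6], [4.1, -0.7], [-0.8, -1.3], [-1.6, -1.0], [-3.1, -1.5]]
761
((528.3303833007812, 51.76212692260742), (135.32591247558594, 85.22293853759766), 89.55632019042969)
793 ((539.96044921875, 48.9205207824707), (86.63263702392578, 54.142215728759766), 88.59322357177734) [546.43774   52.658665]
560 ((547.368408203125, 50.81850051879883), (78.75008392333984, 40.05660629272461), 89.341552734375) [547.07118028  55.61553844  39.23821255]
512 ((547.8196411132812, 51.27898406982422), (82.9472427368164, 42.56557083129883), 88.73198699951172) [547.06721231  52.30938014  39.90951871]
```

```bash
cat >> h.py <<'E'
BO=np.array([564.4,105.8]);BY=np.radians(5.45)
def b2w(x,y):
    c,s=np.cos(BY),np.sin(BY);return BO+np.array([c*x-s*y,s*x+c*y])
def w2b(p):
    c,s=np.cos(BY),np.sin(BY);q=np.array(p)[:2]-BO;return np.array([c*q[0]+s*q[1],-s*q[0]+c*q[1]])
def mv(p0,yaw0,p1,yaw1=None):
    """p0: commanded pos, yaw deg, p1 world target; returns tool shift + turn z"""
    y=np.radians(yaw0);q=np.array(p1)-np.array(p0)
    X=np.array([np.cos(y),np.sin(y),0]);Y=np.array([np.sin(y),-np.cos(y),0])
    return np.round([q@X,q@Y,-q[2],0 if yaw1 is None else -(yaw1-yaw0)],1)
E
python3 - <<'E'
from h import *
d=dict(np.load("top0.npz"))
im=d["pixels"].astype(int).min(2)
m=(im>200).astype(np.uint8);m[:158]=0;m[184:]=0;m[:,:194]=0;m[:,294:]=0
p=np.argwhere(m)[:,::-1]
p=p[p[:,0]>206]
W=np.array([ray(d,u,v,33)[:2] for u,v in p],np.float32)
print(len(W),cv2.minAreaRect(W),cv2.fitLine(W,cv2.DIST_HUBER,0,.01,.01).ravel())
print([w2b(w).round(1).tolist() for w in cv2.boxPoints(cv2.minAreaRect(W))])
print("block",w2b([547.3,51.3]),"knob",w2b([480.5,151.8]),"piv",b2w(-8.3,55))
P0=[145.55,-633.51,231.31];y0=np.degrees(-1.345)
print(y0)
for t in ([330,-500,231],[490,-250,210],[*b2w(-72,-52),150],[*b2w(-72,-52),60]): print(np.round(t),mv(P0,y0,t,-84.55))
E
```

```text
383 ((623.2918090820312, 100.75393676757812), (10.815506935119629, 176.58984375), 5.616137504577637) [ 1.00761384e-01 -9.94910598e-01  6.22981018e+02  1.04115990e+02]
[[52.5, 77.7], [53.0, -98.9], [63.8, -98.9], [63.3, 77.7]]
block [-22.19894904 -52.62952272] knob [-79.15178156  53.76063128] piv [550.91378168 159.76306066]
-77.06282344509572
[ 330 -500  231] [ -88.8 -209.7    0.3    7.5]
[ 490 -250  210] [-296.7 -421.6   21.3    7.5]
[498.  47. 150.] [-584.6 -495.6   81.3    7.5]
[498.  47.  60.] [-584.6 -495.6  171.3    7.5]
```

>>> arm_command --rows '[[[-89,-210,0,0,0,7.5],[-89,-210,0,0,0,7.5],[-89,-210,0,0,0,7.5],[-89,-210,0,0,0,7.5],[-89,-210,0,0,0,7.5],[-89,-210,0,0,0,7.5],[-297,-422,20,0,0,7.5],[-297,-422,20,0,0,7.5],[-297,-422,20,0,0,7.5],[-297,-422,20,0,0,7.5],[-297,-422,20,0,0,7.5],[-297,-422,20,0,0,7.5],[-297,-422,20,0,0,7.5],[-297,-422,20,0,0,7.5],[-585,-496,80,0,0,7.5],[-585,-496,80,0,0,7.5],[-585,-496,80,0,0,7.5],[-585,-496,80,0,0,7.5],[-585,-496,80,0,0,7.5],[-585,-496,80,0,0,7.5]]]' --claw 0.1

```text
clock: 1.77
eef_pos: [496.2, -3.0, 161.4]
tool_rot: [3.141, -0.0, -1.476]
force: [0.5, 0.4, -0.2]
width: 47.3
```

>>> arm_command --rows '[[[0,0,0,0,0,0],[0,0,0,0,0,0]]]'

```text
clock: 1.93
eef_pos: [496.1, -1.4, 161.2]
tool_rot: [3.14, 0.001, -1.469]
force: [-0.6, -0.9, 0.7]
width: 47.0
```

Run:
```python
from h import *
from cell import sensors
s=sensors.read_state();print(s["clock"],s["eef_pos"],np.degrees(s["tool_rot"]),s["qpos"].round(2))
p=s["eef_pos"];y=np.degrees(s["tool_rot"][2])
for t in ([*b2w(-72,-52.5),60],[*b2w(-72,-52.5),22]): print(np.round(t),mv(p,y,t,-84.55))
```

```text
1.9333 [496.14998753  -1.42494497 161.21689761] [ 1.79912022e+02  6.25011458e-02 -8.41841407e+01] [-0.1   0.52  0.06  2.01 -0.06  0.62 -1.47]
[498.  47.  60.] [-47.7  -6.4 101.2   0.4]
[498.  47.  22.] [-47.7  -6.4 139.2   0.4]
```

>>> arm_command --rows '[[[-47.5,-6.5,0,0,0,0.4],[-47.5,-6.5,20,0,0,0.4],[-47.5,-6.5,60,0,0,0.4],[-47.5,-6.5,100,0,0,0.4],[-47.5,-6.5,120,0,0,0.4],[-47.5,-6.5,132,0,0,0.4],[-47.5,-6.5,139,0,0,0.4],[-47.5,-6.5,139,0,0,0.4]]]'

```text
clock: 2.6
eef_pos: [498.1, 41.5, 21.7]
tool_rot: [3.139, -0.001, -1.485]
force: [0.5, 0.2, 0.9]
width: 47.2
```

```bash
cat > look.py <<'E'
import sys
from h import *
from cell import sensors,get_image
s=sensors.read_state();print(s["clock"],s["eef_pos"],np.degrees(s["tool_rot"]),s["force"].round(1),"board",w2b(s["eef_pos"]))
for n,r in(("top",(180,320,145,255)),("side",(165,305,165,260))):
    d=get_image(n);np.savez(f"{n}_{sys.argv[1]}.npz",**d)
    crop(d,f"pics/{n}_{sys.argv[1]}.png",*r,s=4)
a=cv2.imread(f"pics/top_{sys.argv[1]}.png");b=cv2.imread(f"pics/side_{sys.argv[1]}.png")
cv2.imwrite(f"pics/both_{sys.argv[1]}.png",cv2.resize(np.vstack([a,b]),None,fx=.7,fy=.7))
E
python3 look.py 1
```

```text
2.6 [498.10082856  41.4812324   21.70396706] [ 1.79873075e+02 -5.09948392e-02 -8.50943720e+01] [0.5 0.2 0.9] board [-72.10827146 -57.73111108]
```

View pics/both_1.png

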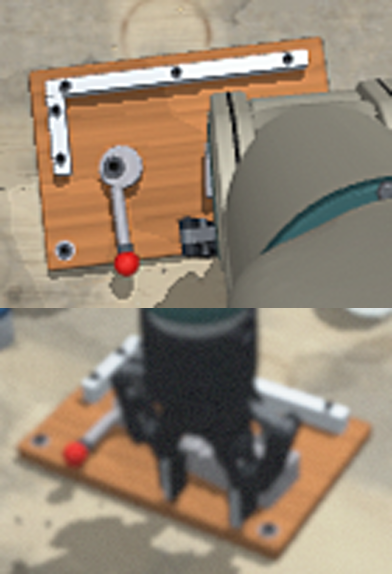

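>>> arm_command --rows '[[[-5,0,0,0,0,0],[-5,-4,0,0,0,0],[-5,-8,0,0,0,0],[-5,-12,0,0,0,0],[-5,-15,0,0,0,0],[-5,-18,0,0,0,0],[-5,-21,0,0,0,0],[-5,-24,0,0,0,0],[-5,-27,0,0,0,0],[-5,-30,0,0,0,0],[-5,-33,0,0,0,0],[-5,-36,0,0,0,0],[-5,-39,0,0,0,0],[-5,-42,0,0,0,0],[-5,-45,0,0,0,0],[-5,-48,0,0,0,0],[-5,-51,0,0,0,0],[-5,-54,0,0,0,0]]]'

```text
clock: 4.2
eef_pos: [547.3, 52.4, 22.4]
tool_rot: [3.132, -0.0, -1.483]
force: [-7.9, -0.5, 7.7]
width: 47.2
```

```bash
python3 look.py 2
```

```text
4.2 [547.29272497  52.42611692  22.39031057] [ 1.79447960e+02 -8.68618117e-03 -8.49667072e+01] [-7.9 -0.5  7.7] board [-22.0992359 -51.5078055]
```

View pics/both_2.png

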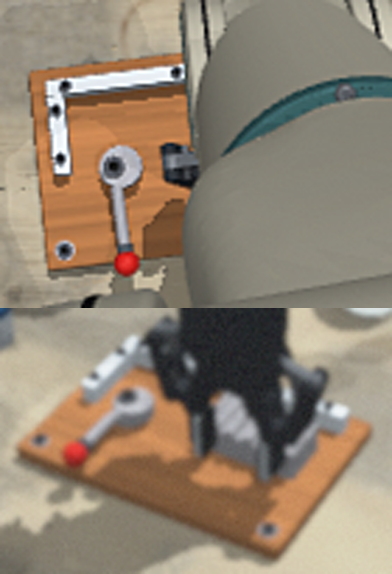

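>>> arm_command --rows '[[[0,-3,0,0,0,0],[0,-6,0,0,0,0],[0,-9,0,0,0,0],[0,-12,0,0,0,0],[0,-14,0,0,0,0],[0,-16,0,0,0,0],[0,-18,0,0,0,0],[0,-19,0,0,0,0],[0,-20,0,0,0,0]]]'

```text
clock: 5.05
eef_pos: [568.3, 54.4, 22.3]
tool_rot: [3.134, -0.0, -1.483]
force: [-6.3, -0.8, 4.1]
width: 46.9
```

>>> arm_command --rows '[[[0,-1,0,0,0,0],[0,-2,0,0,0,0],[0,-3,0,0,0,0]]]'

```text
clock: 5.3
eef_pos: [571.0, 54.6, 22.3]
tool_rot: [3.134, -0.0, -1.483]
force: [-7.4, -0.2, 4.0]
width: 46.7
```

>>> arm_command --rows '[[[0,-1,0,0,0,0],[0,-2,0,0,0,0],[0,-3,0,0,0,0]]]'

```text
clock: 5.55
eef_pos: [571.5, 54.6, 22.2]
tool_rot: [3.129, -0.0, -1.483]
force: [-12.4, -1.6, 10.4]
width: 47.2
```

```bash
python3 look.py 3
```

```text
5.55 [571.46490856  54.57736592  22.2273211 ] [ 1.79253801e+02 -5.74011334e-03 -8.49604005e+01] [-12.4  -1.6  10.4] board [  2.16799571 -51.66208445]
```

View pics/both_3.png

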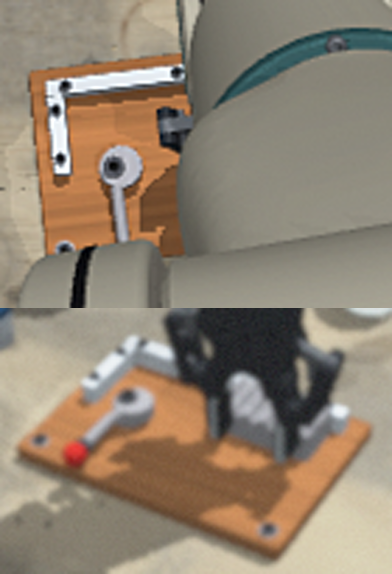

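Contact with the fence: the fingers have stopped at board x≈2 and the force is rising. I'll press slightly more so the block lies flush, then back off and lift.

>>> arm_command --rows '[[[0,-2,0,0,0,0],[0,-3,0,0,0,0],[0,-3,0,0,0,0]]]'

```text
clock: 5.9
eef_pos: [571.5, 54.6, 21.9]
tool_rot: [3.123, -0.0, -1.483]
force: [-17.2, -1.8, 13.4]
width: 47.0
```

>>> arm_command --rows '[[[0,0,0,0,0,0],[0,6,0,0,0,0],[0,14,0,0,0,0],[0,26,0,0,0,0],[0,26,-30,0,0,0],[0,26,-60,0,0,0],[40,26,-60,0,0,0],[80,26,-60,0,0,0],[80,26,-60,0,0,0]]]' --claw -1

```text
clock: 6.65
eef_pos: [563.7, -38.0, 84.2]
tool_rot: [-3.137, -0.008, -1.495]
force: [-0.1, -1.5, 0.2]
width: 0.1
```

```bash
python3 look.py 4
```

```text
6.65 [563.72699554 -38.02136516  84.16743507] [-179.75939972   -0.4727049   -85.63563553] [-0.1 -1.5  0.2] board [ -14.32969386 -143.10729501]
```

View pics/both_4.png

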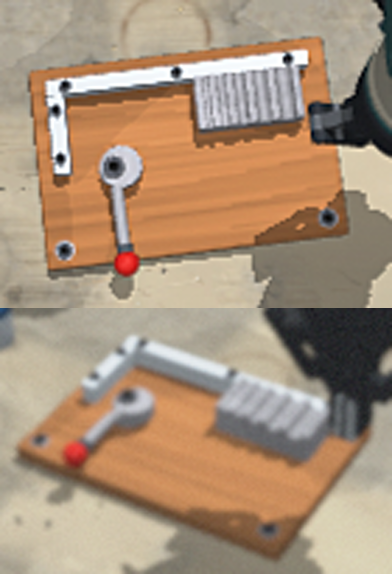

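Run:
```python
from h import *
from cell import sensors
d=dict(np.load("top_4.npz"));C=cloud(d)
q=C[(C[...,2]>36)&(C[...,2]<46)];b=np.array([w2b(p) for p in q]);
k=(b[:,0]>5)&(b[:,0]<60)&(b[:,1]<0)&(b[:,1]>-98);print(cv2.minAreaRect(b[k].astype(np.float32)),b[k].mean(0))
s=sensors.read_state();p=s["eef_pos"];y=np.degrees(s["tool_rot"][2]);print(p,y)
for t in ([*b2w(32,-122),84],[*b2w(32,-122),21],[*b2w(32,-6),21]): print(np.round(t),mv(p,y,t,-84.55))
```

```text
((35.51477813720703, -46.25893020629883), (89.61511993408203, 47.57854080200195), 89.92857360839844) [ 32.71118976 -46.93608652]
[562.67325355 -29.82042175  83.22575822] -85.28529503603622
[608. -13.  84.] [-13.4 -46.4  -0.8  -0.7]
[608. -13.  21.] [-13.4 -46.4  62.2  -0.7]
[597. 103.  21.] [-129.4  -44.9   62.2   -0.7]
```

>>> arm_command --rows '[[[0,0,0,0,0,0]]]'

```text
clock: 6.83
eef_pos: [562.3, -26.2, 82.9]
tool_rot: [-3.141, 0.0, -1.483]
force: [0.0, 0.9, 0.1]
width: 0.3
```

>>> arm_command --rows '[[[-3,-20,0,0,0,-0.4],[-9,-47,0,0,0,-0.4],[-9,-47,20,0,0,-0.4],[-9,-47,45,0,0,-0.4],[-9,-47,58,0,0,-0.4],[-9,-47,61,0,0,-0.4],[-9,-47,61,0,0,-0.4],[-9,-47,61,0,0,-0.4]]]'

```text
clock: 7.5
eef_pos: [608.3, -12.9, 22.3]
tool_rot: [-3.141, 0.0, -1.475]
force: [0.5, 0.2, -0.5]
width: -0.0
```

```bash
python3 look.py 5
```

```text
7.5 [608.27353392 -12.89055947  22.317954  ] [-1.79969762e+02  2.95953330e-03 -8.45325260e+01] [ 0.5  0.2 -0.5] board [  32.40232041 -122.32099377]
```

View pics/both_5.png

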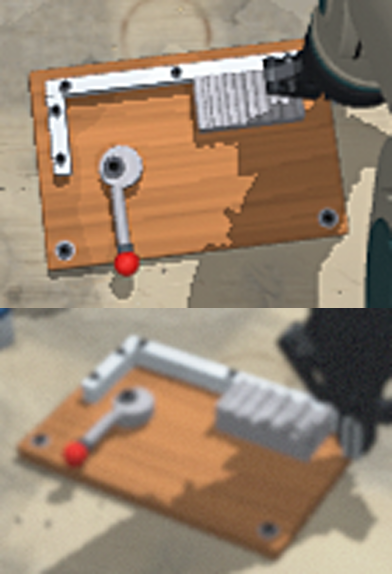

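>>> arm_command --rows '[[[-5,0,0,0,0,0],[-9,0,0,0,0,0],[-12,0,0,0,0,0],[-15,0,0,0,0,0],[-19,0,0,0,0,0],[-23,-0.5,0,0,0,0],[-27,-0.5,0,0,0,0],[-31,-0.5,0,0,0,0],[-35,-1,0,0,0,0],[-39,-1,0,0,0,0],[-43,-1,0,0,0,0],[-47,-1,0,0,0,0],[-51,-1,0,0,0,0],[-55,-1,0,0,0,0],[-59,-1,0,0,0,0],[-63,-1,0,0,0,0],[-67,-1,0,0,0,0],[-71,-1,0,0,0,0]]]'

```text
clock: 9.1
eef_pos: [601.8, 53.1, 22.2]
tool_rot: [3.14, -0.005, -1.479]
force: [-1.4, -8.6, 4.5]
width: -0.3
```

```bash
python3 look.py 6
```

```text
9.1 [601.79899912  53.14350808  22.22192125] [179.91164594  -0.28114811 -84.72394485] [-1.4 -8.6  4.5] board [ 32.22877619 -55.9705035 ]
```

View pics/both_6.png

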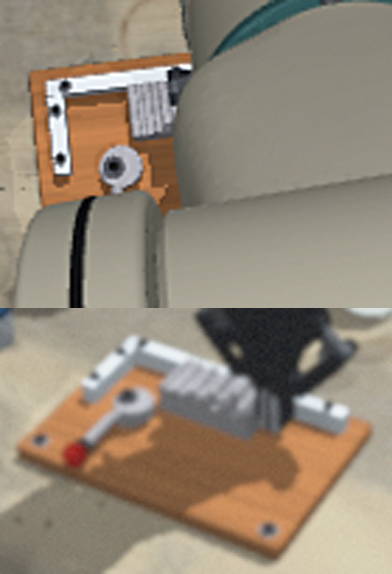

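>>> arm_command --rows '[[[-4,0,0,0,0,0],[-8,0,0,0,0,0],[-12,0,0,0,0,0],[-16,0,0,0,0,0],[-20,0,0,0,0,0],[-24,0,0,0,0,0],[-28,0,0,0,0,0],[-31,0,0,0,0,0],[-34,0,0,0,0,0],[-36,0,0,0,0,0],[-38,0,0,0,0,0],[-39,0,0,0,0,0],[-40,0,0,0,0,0]]]'

```text
clock: 10.28
eef_pos: [598.0, 92.8, 22.2]
tool_rot: [3.14, -0.005, -1.478]
force: [-2.3, -8.9, 4.5]
width: -0.1
```

```bash
python3 look.py 7
```

```text
10.2833 [597.99198345  92.80881239  22.21149241] [179.89735726  -0.29056508 -84.7114847 ] [-2.3 -8.9  4.5] board [ 32.20626464 -16.12292857]
```

View pics/both_7.png

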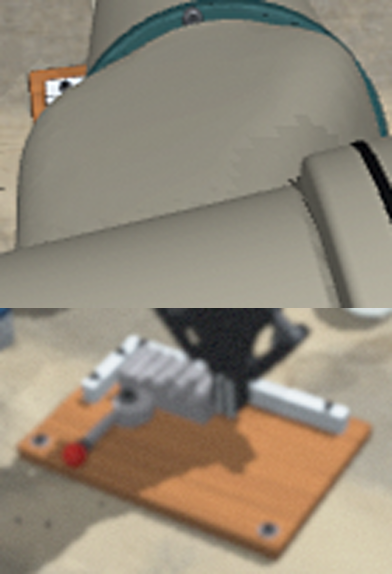

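About 9 mm should remain, so I'll move slowly until the force rises.

>>> arm_command --rows '[[[-2,0,0,0,0,0],[-4,0,0,0,0,0],[-6,0,0,0,0,0],[-7,0,0,0,0,0],[-8,0,0,0,0,0]]]'

```text
clock: 10.8
eef_pos: [597.2, 100.7, 22.2]
tool_rot: [3.14, -0.005, -1.479]
force: [-1.1, -8.7, 5.3]
width: -0.3
```

>>> arm_command --rows '[[[-1,0,0,0,0,0],[-2,0,0,0,0,0],[-2,0,0,0,0,0]]]'

```text
clock: 11.05
eef_pos: [597.1, 102.4, 22.2]
tool_rot: [3.14, -0.005, -1.479]
force: [-0.8, -9.8, 4.1]
width: -0.2
```

>>> arm_command --rows '[[[-1,0,0,0,0,0],[-2,0,0,0,0,0],[-2,0,0,0,0,0]]]'

```text
clock: 11.3
eef_pos: [597.0, 102.5, 22.2]
tool_rot: [3.14, -0.008, -1.48]
force: [-1.1, -12.3, 4.8]
width: 0.1
```

>>> arm_command --rows '[[[-2,0,0,0,0,0],[-3,0,0,0,0,0],[-3,0,0,0,0,0]]]'

```text
clock: 11.55
eef_pos: [597.0, 102.6, 22.3]
tool_rot: [3.139, -0.011, -1.482]
force: [-1.2, -17.0, 5.4]
width: -0.0
```

End stop reached: the TCP has stopped at board y≈-6 and the force climbs to 17 N. I'll back off and check.

>>> arm_command --rows '[[[4,0,0,0,0,0],[10,0,0,0,0,0],[18,0,0,0,0,0],[20,0,-20,0,0,0],[20,0,-55,0,0,0],[50,0,-75,0,0,0],[90,0,-80,0,0,0],[130,0,-80,0,0,0],[130,0,-80,0,0,0]]]'

```text
clock: 12.3
eef_pos: [610.5, -29.1, 103.1]
tool_rot: [-3.139, -0.008, -1.487]
force: [-0.4, -1.8, 0.1]
width: -0.3
```

```bash
python3 look.py 8
```

```text
12.3 [610.46059798 -29.07659349 103.10330355] [-179.85948571   -0.43963476  -85.21776013] [-0.4 -1.8  0.1] board [  33.04219569 -138.64157912]
```

View pics/top_8.png

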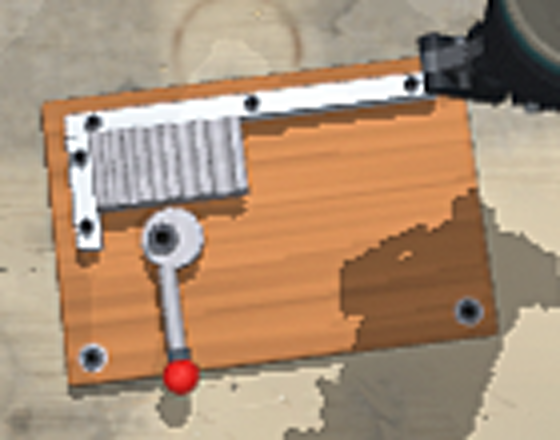

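View pics/side_8.png

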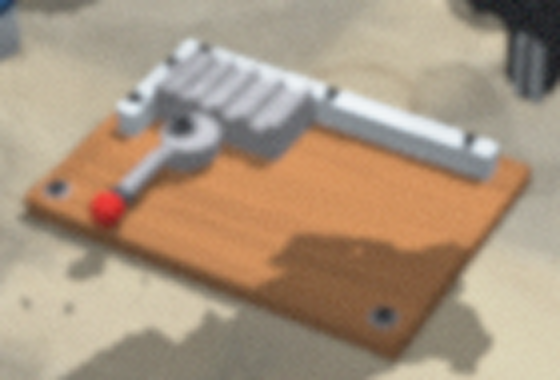

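>>> arm_command --rows '[[[0,0,-5,0,0,0],[0,0,-5,0,0,0],[0,0,-5,0,0,0]]]'

```text
clock: 12.65
eef_pos: [609.6, -14.9, 107.1]
tool_rot: [-3.141, 0.001, -1.473]
force: [0.6, -1.0, -0.4]
width: -0.0
```

Run:
```python
from h import *
from cell import sensors
s=sensors.read_state();p=s["eef_pos"];y=np.degrees(s["tool_rot"][2]);print(p,y)
for t in ([*b2w(-56,86),110],[*b2w(-56,86),22]): print(np.round(t),mv(p,y,t,-84.55))
```

```text
[609.63291386 -14.87767202 107.05180616] -84.3916543111058
[500. 186. 110.] [-2.107e+02  8.900e+01 -2.900e+00  2.000e-01]
[500. 186.  22.] [-2.107e+02  8.900e+01  8.510e+01  2.000e-01]
```

>>> arm_command --rows '[[[-35,15,0,0,0,0],[-72,30,0,0,0,0],[-109,46,0,0,0,0],[-146,62,0,0,0,0],[-180,76,0,0,0,0],[-202,86,0,0,0,0],[-211,89,0,0,0,0],[-211,89,0,0,0,0],[-211,89,0,0,0,0],[-211,89,25,0,0,0],[-211,89,50,0,0,0],[-211,89,70,0,0,0],[-211,89,80,0,0,0],[-211,89,85,0,0,0],[-211,89,85,0,0,0],[-211,89,85,0,0,0]]]'

```text
clock: 13.98
eef_pos: [501.7, 183.7, 22.4]
tool_rot: [-3.141, -0.0, -1.477]
force: [0.0, 1.2, 0.8]
width: -0.1
```

```bash
python3 look.py 9
```

```text
13.9833 [501.70872209 183.72376436  22.36150746] [-1.79942987e+02 -7.95206050e-03 -8.46399500e+01] [0.  1.2 0.8] board [-55.00690876  83.52574074]
```

View pics/both_9.png

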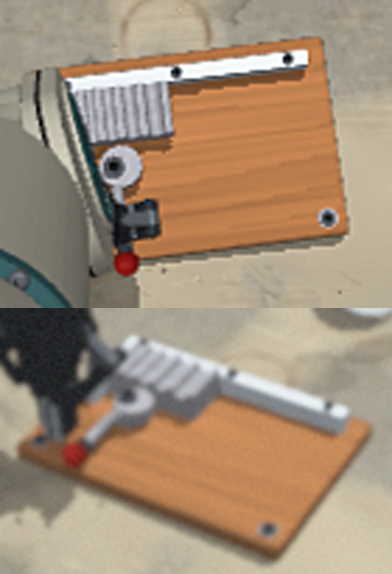

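```bash
cat > arc.py <<'E'
from h import *
def c(th,r=48,o=19):
    t=np.radians(th);return np.array([-8.3,55])+r*np.array([-np.cos(t),-np.sin(t)])+o*np.array([-np.sin(t),np.cos(t)])
def rows(p,yb,ths,**k):
    """p board pos now, yb: tool yaw rel. to board in deg (-90 at start)"""
    for th in ths:
        q=c(th,**k)-p;a=np.radians(yb);X=np.array([np.cos(a),np.sin(a)]);Y=np.array([np.sin(a),-np.cos(a)])
        print(th,np.round([q@X,q@Y,-(th-90-yb)],1).tolist())
E
python3 -c "
from arc import *
rows(np.array([-55.,83.5]),-90,range(0,93,4))"
```

```text
0 [9.5, 1.3, 0.0]
4 [12.9, 2.5, -4.0]
8 [16.4, 3.5, -8.0]
12 [19.9, 4.2, -12.0]
16 [23.5, 4.7, -16.0]
20 [27.1, 4.9, -20.0]
24 [30.7, 4.9, -24.0]
28 [34.3, 4.6, -28.0]
32 [37.8, 4.1, -32.0]
36 [41.3, 3.3, -36.0]
40 [44.8, 2.3, -40.0]
44 [48.2, 1.0, -44.0]
48 [51.5, -0.5, -48.0]
52 [54.6, -2.2, -52.0]
56 [57.7, -4.1, -56.0]
60 [60.6, -6.2, -60.0]
64 [63.3, -8.6, -64.0]
68 [65.9, -11.1, -68.0]
72 [68.3, -13.8, -72.0]
76 [70.5, -16.7, -76.0]
80 [72.5, -19.7, -80.0]
84 [74.3, -22.8, -84.0]
88 [75.8, -26.0, -88.0]
92 [77.1, -29.4, -92.0]
```

>>> arm_command --rows '[[[5,1,0,0,0,0],[9.5,1.5,0,0,0,0],[13,2.5,0,0,0,-4],[16.5,3.5,0,0,0,-8],[20,4,0,0,0,-12],[23.5,4.5,0,0,0,-16],[27,5,0,0,0,-20],[31,5,0,0,0,-24],[34.5,4.5,0,0,0,-28],[38,4,0,0,0,-32],[41.5,3.5,0,0,0,-36],[45,2.5,0,0,0,-40],[48,1,0,0,0,-44],[48,1,0,0,0,-44]]]'

```text
clock: 15.25
eef_pos: [504.4, 135.1, 22.3]
tool_rot: [3.141, -0.0, -0.708]
force: [-0.1, 0.0, -0.6]
width: 0.2
```

```bash
python3 look.py 10
```

```text
15.25 [504.38338199 135.11598546  22.26412103] [ 1.79971808e+02 -2.15330785e-02 -4.05493008e+01] [-0.1  0.  -0.6] board [-56.96096415  34.88366386]
```

View pics/both_10.png

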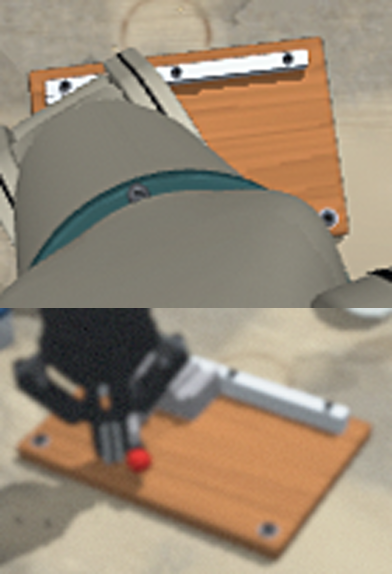

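```bash
python3 -c "
from arc import *
rows(np.array([-57,35.]),-46,range(48,97,3))"
```

```text
48 [3.8, 0.3, -4.0]
51 [6.4, 1.0, -7.0]
54 [9.1, 1.6, -10.0]
57 [11.7, 2.1, -13.0]
60 [14.4, 2.5, -16.0]
63 [17.1, 2.6, -19.0]
66 [19.8, 2.7, -22.0]
69 [22.5, 2.6, -25.0]
72 [25.2, 2.4, -28.0]
75 [27.9, 2.0, -31.0]
78 [30.5, 1.5, -34.0]
81 [33.2, 0.8, -37.0]
84 [35.7, 0.1, -40.0]
87 [38.3, -0.9, -43.0]
90 [40.8, -1.9, -46.0]
93 [43.2, -3.1, -49.0]
96 [45.6, -4.4, -52.0]
```

>>> arm_command --rows '[[[4,0.5,0,0,0,-4],[6.5,1,0,0,0,-7],[9,1.5,0,0,0,-10],[12,2,0,0,0,-13],[14.5,2.5,0,0,0,-16],[17,2.5,0,0,0,-19],[20,2.5,0,0,0,-22],[22.5,2.5,0,0,0,-25],[25,2.5,0,0,0,-28],[28,2,0,0,0,-31],[30.5,1.5,0,0,0,-34]]]'

```text
clock: 16.27
eef_pos: [522.9, 115.3, 21.6]
tool_rot: [3.139, 0.006, -0.113]
force: [-8.9, 1.1, 5.7]
width: 0.1
```

>>> arm_command --rows '[[[2.5,0,0,0,0,-3],[5,0.5,0,0,0,-6]]]'

```text
clock: 16.43
eef_pos: [526.0, 113.0, 21.5]
tool_rot: [3.137, 0.01, -0.009]
force: [-10.7, -1.7, 7.4]
width: -0.0
```

```bash
python3 look.py 11
```

```text
16.4333 [525.96604441 113.01823953  21.45493012] [179.7345639    0.55786014  -0.49948281] [-10.7  -1.7   7.4] board [-37.57464614  10.83595364]
```

View pics/both_11.png

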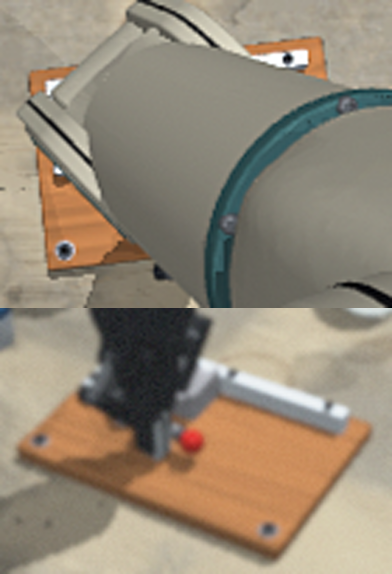

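```bash
python3 -c "
from arc import *
rows(np.array([-37.6,10.8]),-6,range(80,104,2))"
```

```text
80 [2.2, -0.5, 4.0]
82 [3.9, 0.3, 2.0]
84 [5.5, 1.0, 0.0]
86 [7.2, 1.6, -2.0]
88 [8.9, 2.2, -4.0]
90 [10.6, 2.7, -6.0]
92 [12.4, 3.2, -8.0]
94 [14.1, 3.5, -10.0]
96 [15.9, 3.9, -12.0]
98 [17.7, 4.2, -14.0]
100 [19.5, 4.4, -16.0]
102 [21.3, 4.5, -18.0]
```

>>> arm_command --rows '[[[2,0,0,0,0,0],[4,0.5,0,0,0,0],[5.5,1,0,0,0,0],[7,1.5,0,0,0,-2],[9,2,0,0,0,-4]]]'

```text
clock: 16.95
eef_pos: [533.4, 110.7, 21.3]
tool_rot: [3.137, 0.013, 0.06]
force: [-12.8, -2.1, 10.4]
width: 0.2
```

>>> arm_command --rows '[[[1.5,0.5,0,0,0,-1],[3,0.5,0,0,0,-2],[3,0.5,0,0,0,-2]]]'

```text
clock: 17.2
eef_pos: [536.5, 110.0, 21.2]
tool_rot: [3.137, 0.013, 0.094]
force: [-12.4, -1.9, 9.1]
width: -0.3
```

>>> arm_command --rows '[[[1.5,0.5,0,0,0,-1],[3,0.5,0,0,0,-2],[3,0.5,0,0,0,-2]]]'

```text
clock: 17.45
eef_pos: [539.2, 109.6, 21.2]
tool_rot: [3.137, 0.014, 0.129]
force: [-12.7, -2.8, 11.0]
width: -0.0
```

```bash
python3 look.py 12
```

```text
17.45 [539.22129167 109.63164406  21.18875234] [179.74319259   0.78554419   7.38538959] [-12.7  -2.8  11. ] board [-24.70096866   6.20572289]
```

View pics/both_12.png

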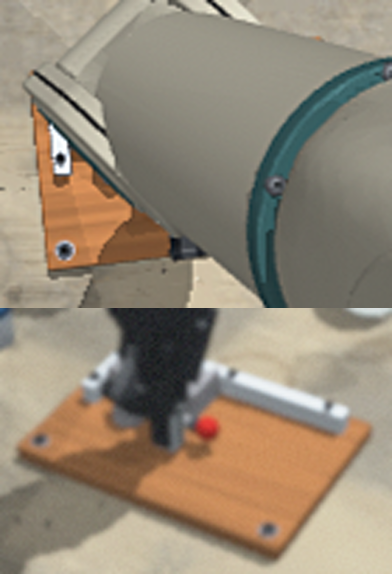

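Still moving at a constant force. I'll keep going until it climbs, without turning the tool any further.

>>> arm_command --rows '[[[1.5,0,0,0,0,0],[3,0,0,0,0,0],[3,0,0,0,0,0]]]'

```text
clock: 17.8
eef_pos: [539.5, 109.6, 21.2]
tool_rot: [3.136, 0.019, 0.129]
force: [-18.7, -3.0, 15.8]
width: 0.0
```

>>> arm_command --rows '[[[1.5,0,0,0,0,0],[3,0,0,0,0,0],[3,0,0,0,0,0]]]'

```text
clock: 18.05
eef_pos: [539.6, 109.6, 21.1]
tool_rot: [3.135, 0.024, 0.129]
force: [-25.0, -2.1, 21.5]
width: -0.1
```

The lever is at its hard stop: there was no movement while the force rose to 25 N. Backing off.

>>> arm_command --rows '[[[-4,0,0,0,0,0],[-8,0,0,0,0,0],[-14,0,0,0,0,0],[-22,0,0,0,0,0],[-28,0,-20,0,0,0],[-28,0,-50,0,0,0],[-28,10,-85,0,0,0],[-28,45,-110,0,0,0],[-28,85,-120,0,0,0],[-28,125,-120,0,0,0],[-28,165,-120,0,0,0],[-28,205,-120,0,0,0],[-28,245,-120,0,0,0],[-28,245,-120,0,0,0],[-28,245,-120,0,0,0]]]'

```text
clock: 19.3
eef_pos: [556.4, -137.6, 141.6]
tool_rot: [3.14, -0.001, 0.122]
force: [-0.5, 1.4, 0.2]
width: 0.1
```

```bash
python3 look.py 13
python3 - <<'E'
from h import *
d=dict(np.load("top_13.npz"));cv2.imwrite("pics/full13.png",d["pixels"][:,:,::-1])
for n in("top","side"):
    c=dict(np.load(f"{n}_13.npz"));hsv=cv2.cvtColor(c["pixels"],cv2.COLOR_RGB2HSV)
    r=cv2.inRange(hsv,(0,190,100),(4,255,255))|cv2.inRange(hsv,(174,190,100),(180,255,255))
    N,l,st,ce=cv2.connectedComponentsWithStats(r)
    for i in range(1,N):
        w=w2b(ray(c,*ce[i],35))
        if st[i,4]>15 and abs(w).max()<120:
            k=w-[-8.3,55];print(n,"knob",w,"angle",np.arctan2(-k[1],-k[0]),np.hypot(*k))
C=cloud(d);q=C[(C[...,2]>37)&(C[...,2]<46)];b=np.array([w2b(p) for p in q])
k=(b[:,0]>11)&(b[:,0]<62)&(b[:,1]<95)&(b[:,1]>-98);print(cv2.minAreaRect(b[k].astype(np.float32)),b[k].mean(0))
E
```

```text
19.3 [ 556.36132054 -137.59131816  141.56592695] [ 1.79920412e+02 -3.35183502e-02  7.01622500e+00] [-0.5  1.4  0.2] board [ -31.11893433 -241.52756788]
top knob [ -8.01767462 -16.55454975] angle 1.5747419027454164 71.55510672229325
side knob [ -6.89616111 -17.27710857] angle 1.590216893354243 72.29074067217016
((35.7869987487793, 4.25286865234375), (47.669368743896484, 178.2459259033203), 1.381739854812622) [32.19280363 52.63339655]
```

View pics/top_13.png

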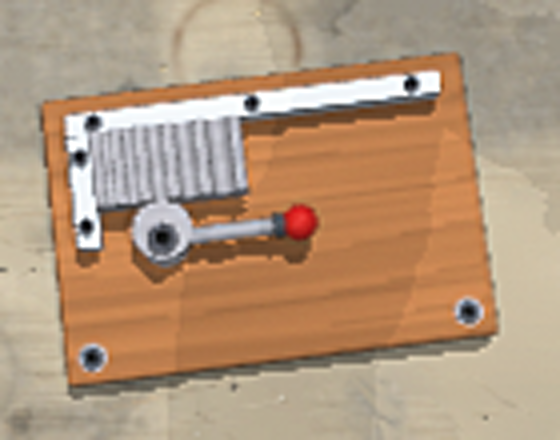

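View pics/side_13.png

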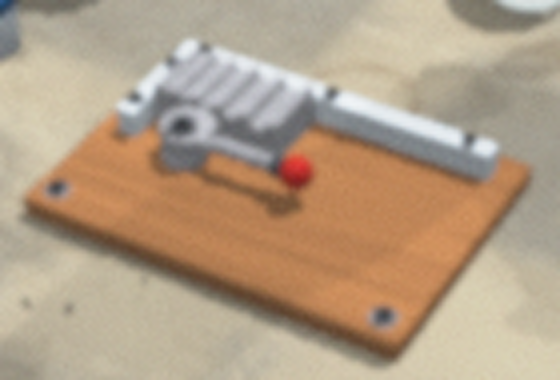

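View pics/full13.png

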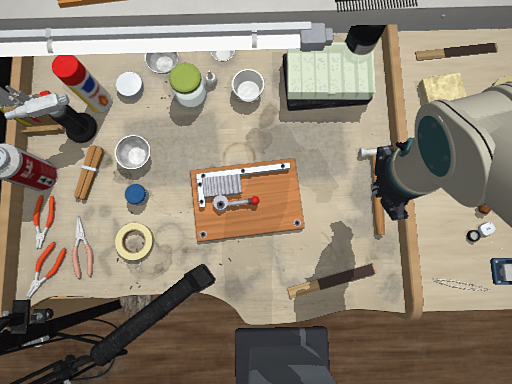

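Block seated, lever at about 1.58 rad with the knob at (300,222) in the crop, and all neighbouring items in place. I'll let the arm settle and hand in.

>>> arm_command --rows '[[[0,0,0,0,0,0],[0,0,0,0,0,0],[0,0,0,0,0,0]]]'

```text
clock: 19.65
eef_pos: [556.6, -132.4, 142.0]
tool_rot: [-3.141, -0.0, 0.132]
force: [0.5, 0.7, 0.5]
width: 0.2
```

```bash
python3 -c "
from cell import order;print(order.finish_job())"
```

```text
the job is handed in; nothing more can be done
None
```

The block is clamped, and I handed the job in at 19.7 s; no verdict is reported. I pushed the block flat to the fence with both fingertips until the force reached about 17 N. Then I slid it along to the end stop with closed fingers, again to about 17 N. Last, I swung the cam lever counter-clockwise until it stopped moving while the force rose to about 25 N.

- **Lever:** the final pictures put it at 1.575 rad (top camera) and 1.590 rad (side camera). Both are within measuring error of the 1.6 rad stop.
- **Block:** it sits against fence and stop in both views. My last depth measurement of its pose failed because the mask also caught the fence, so this rests on the pictures and the contact positions.
- **Surroundings:** the bowl, jar and tape look unmoved in the final top view. The arm covers part of the hammer there, but it passed well above it. The arm was clear of everything at the end.

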